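# Eject the sample carrier and hold it in the alignment corner

## Task

Pull the ejector stand's sprung lever all the way so that it pushes the sample carrier out from under the hood, and ease the lever slowly back to rest without letting it snap. Then take the carrier to the alignment plate, seat it flat in the corner, square against both fences, and finish while still holding it there with a light, steady push on both fences at once: do not let go. Leave everything else where it is.

Things in the scene. Friction and masses are not known exactly. Their poses are not given: they have to be found in the camera images.
- lever (a joint): Angle of the ejector lever about its upright pivot: 0 at rest (a spring always pulls it back there), 1.0 rad at the end stop when pulled fully. It grows as the handle is pulled from the back of the stand towards the stand's front (anticlockwise from above). About 2 N at the handle starts it moving, about 9 N holds it fully pulled. Let go, it snaps back.
- handle (a point): The lever's handle: an upright white plastic round post, 18 mm in diameter, top 120 mm above the table; this point is on its axis, 105 mm above the table, 150 mm from the pivot axis. The post is free-standing from 28 mm (lever arm) up to 120 mm. The hood beside it tops out at 73 mm.
- pivot (a point): Axis of the lever's upright pivot, 20 mm above the table, at x 0, y -70 mm of the stand; axes as the stand's. In the stand's frame the handle is at about x +72, y +62 mm at rest and x -72, y +62 mm fully pulled.
- stand: Ejector stand, fixed: pale grey base plate 8 mm thick (x -120 to +60, y -95 to +40 mm) with a flat-roofed hood (x -35 to +30, y -93 to +35 mm, 67 to 73 mm above the table) over the parked carrier. Origin on the table under the lane; -x is its front, where the carrier comes out. The fully pulled lever leaves the carrier's centre at about x -78, y +5 mm, on the base plate, clear of the hood.
- carrier_centre (a point): The sample carrier, a stepped aluminium block of about 0.2 kg: square foot 50 x 50 mm, 24 mm high, with a stem standing centrally on it, 30 mm (along its x) x 20 mm (along its y), 30 mm high; 54 mm high in all. This point is its centre, 27 mm above its underside. Its z axis is up. Starts under the hood, with its underside 8 mm above the table.
- carrier: The same carrier; origin at the centre of its underside.
- plate: Alignment plate, fixed: flat dark steel plate 140 x 140 mm, 8 mm thick, with two pale aluminium fences along its +x and +y sides; origin under its centre on the table. The -x and -y sides are open.
- corner (a point): The point on the plate's upper face (8 mm above the table) where the inner faces of the two fences would meet: 45 mm from the plate's centre along both +x and +y; axes as the plate's. A seated carrier has its centre 25 mm from it along -x and -y. The fences stop 10 mm short of it.
- fence_x: Fence on the plate's +x side, 12 mm thick, 90 mm long along y, 22 mm high (top 30 mm above the table). Origin at the centre of its underside; its inner face looks to the plate's -x. Rigid.
- fence_y: Fence on the plate's +y side, 90 mm long along x, otherwise alike; its inner face looks to the plate's -y. Plate and fences are ground smooth (friction about 0.2); some of a push is lost to friction: some 10 N towards each fence is a good light push.
- weight: Bystander, leave alone: brass disc weight, 26 mm across, 16 mm high, on the alignment plate at the corner opposite the fences; origin at its underside (tools: on the axis).
- ring: Bystander, leave alone: steel ring, 24 mm across, 8 mm high, on the stand's base plate at its front corner beside the pivot; origin at its underside (tools: on the axis).
- driver: Bystander, leave alone: screwdriver 160 mm long, lying along x between stand and plate; origin at its underside (tools: on the axis).
- jar: Bystander, leave alone: jar 44 mm across, 60 mm high, behind the screwdriver; origin at its underside (tools: on the axis).
- spacer: Bystander, leave alone: upright aluminium spacer, 22 mm across, 25 mm high, between screwdriver and jar; origin at its underside (tools: on the axis).
Things that resemble listed ones, but are neither listed nor needed, are in the scene too. Leave any brown or purple look-alike of the carrier alone.

How it is judged:
By the outcome, as a careful person would: the job done as asked, in the order asked, and still so for the second after the job is handed in, while the arm keeps its last pose, push and grip.
It also fails if it takes over 64 s, if anything falls off the work surface, if the arm or the gripper's body presses on something with over 40 N, if the wrist force passes 120 N, or if a joint passes its speed limit or range.

## Robot

A 7-joint arm with a two-finger parallel gripper is mounted at the origin on the work surface. World frame = base frame: x ahead of the robot, y to its left, z up, the work surface at z = 0. Lengths are in m, angles in rad, forces in N, time in s.
With the tool pointing down it reaches from about 0.4 to 0.85 m from the base axis. Payload 10.4 kg.
Tool frame: the origin (TCP) lies midway between the tips of the shut fingers; the grasp point (between the pads) lies 19 mm behind it; z points along the fingers, y is the line along which they close (so a half turn about z gives the same grasp; the last joint's range is limited). The gripper opens to 85 mm and grips with 20 to 120 N. Pads are 22 mm wide; open, the fingers measure 114 mm over their backs; the gripper's body (76 mm by 85 mm) begins 54 mm behind the grasp point. The pads swing forward as they close: fully open they stand 13 mm farther back than shut.
Start: joints at [-0.023, 0.332, -0.065, 1.46, 0.022, 1.35, -0.088], TCP at [0.625, 0, 0.231] pointing down, gripper open.
Joint ranges: [-2.6, 2.6], [-0.5, 2.12], [-1.47, 1.34], [0.16, 2.42], [-1.27, 4.41], [0.06, 2.06], [-2.6, 2.6]. Speed limits (rad/s): [2.22, 2.22, 2.79, 2.79, 3.14, 3.14, 3.14].

## Interface

Orientations are given as a unit quaternion [w, x, y, z].
In Python, from rig import arm gives the robot as it stands.
- The arm moves only by the tool drive_tool, never from a script. Its argument "increments" is a list that holds one entry, the list of rows, each a list of 7 numbers: the shift along the world's x, y, z in units of 25 mm (1.0 is 25 mm), then the turn, a rotation vector about the world's x, y, z in units of 6 degrees (1.0 is 6 degrees), then the closure, from 0 (fully open) to 1 (shut). A call has exactly 5 rows; each row shifts and turns the commanded pose from where the row before left it; what a row does not reach is not made up. A row lasts 1/12 s, in which the tool goes at most 41.7 mm and 7.16 degrees, less where a joint would pass 70% of its speed; a pose out of reach is approached as far as the arm can. A call is refused whole if a number of a shift passes 1 or a number of a turn 1, either way. A call with a gripper value outside its range is refused whole. The fingers move at their own pace and stop on an object; "newtons" is the grip in N (left out, the last holds). Time passes only in rows, so rows that do not move let the fingers close, or fill a call up. It gives the time, the measured TCP pose, the force, the opening and the grip force at its end, in the units of the state.
- arm.sense(): the state, without advancing time (a new reading comes with each control period).
- arm.snapshot(name): name is "scene" or "side" or "wrist"; returns the picture (480x640x3 uint8, red, green, blue); there is no depth.
- arm.camera_model(name): a dict with "fx", "fy", "cx", "cy" (pixels), "R" (3x3) and "t" (3): a world point X has camera coordinates R X + t; the wrist camera has in their place "T_tool_cam" (4x4, takes a point from camera to tool coordinates, whose origin is the TCP and whose axes are the flange's). Camera axes: x right, y down, z forward; pixel columns grow to the right and rows downward; lengths in m; the calibration is good to about 2 mm. A picture is of the moment at which its call begins: read the wrist's pose just before it. camera_model takes no time and is no camera call.
- arm.job_done(): hands the job in; it is judged then, once.
The state is a dict: "time": time; "qpos": joint angles; "qvel": joint speeds; "joint_torque": joint torques, N m; "position": TCP position; "orientation": TCP orientation; "wrist_force": force on the tool from outside, world axes, zero at the start; "moment": the same for the moment, N m; "grip_width": finger opening in m; "grasp_force": force on a finger pad.
Only numpy, scipy, OpenCV 4.12 (cv2) and the standard library are available. Lean on these libraries where they do the work, as an engineer would, in place of code of your own. Each camera call takes 0.05 s, during which the arm holds its last target. There are 200 camera calls.

## Working session

There is one attempt and no reset: what is moved stays moved. The work goes in short steps, Python scripts to look and compute and a tool call to move; the robot and the scene stay as the last step left them, time stands still between calls to the robot, and variables do not carry over. Pictures are saved under pics/ and viewed, at most 10 in all, crops included, and the job is handed in when it is done.

Besides the shell and the picture viewer there is one more tool, called after "Request:" as name(argument=value, ...) on one line, values as JSON. drive_tool: Moves the arm, as the interface text tells. Its arguments: {"type":"object","properties":{"increments":{"type":"array"},"newtons":{"type":"number"}},"required":["increments"]}

```bash
mkdir -p pics
cat > h.py <<'E'
from rig import arm
import numpy as np, cv2
def snap(n,f):
    s=arm.sense(); im=arm.snapshot(n); cv2.imwrite('pics/'+f,im[:,:,::-1]); np.save('pics/'+f[:-4]+'.npy',im); return s,im
from scipy.spatial.transform import Rotation as Ro
def cam(n,s=None):
    m=arm.camera_model(n); K=np.array([[m['fx'],0,m['cx']],[0,m['fy'],m['cy']],[0,0,1]])
    if 'R' in m: R=np.array(m['R']);t=np.array(m['t'])
    else:
        T=np.array(m['T_tool_cam']); q=s['orientation']; Rt=Ro.from_quat([q[1],q[2],q[3],q[0]]).as_matrix()
        Rc=Rt@T[:3,:3]; c=Rt@T[:3,3]+np.array(s['position']); R=Rc.T; t=-R@c
    return K,R,t
def ray(px,z,K,R,t):
    px=np.atleast_2d(px).astype(float); d=np.c_[px,np.ones(len(px))]@np.linalg.inv(K).T@R; c=-R.T@t
    return c+d*((z-c[2])/d[:,2])[:,None]
def proj(X,K,R,t):
    p=(np.atleast_2d(X)@R.T+t)@K.T; return p[:,:2]/p[:,2:]
E
python3 - <<'E'
from h import *
for n in ['scene','side','wrist']:
    s,im=snap(n,n+'0.png'); K,R,t=cam(n,s); print(n,K[0,0],-R.T@t,R[2])
print(s)
E
```

```text
scene 559.667829540926 [ 1.29612289 -0.17938982  0.79166185] [-0.73525048  0.17302745 -0.65533826]
side 453.14742399585737 [ 0.4873612  -0.52575648  0.49262072] [ 0.0778768   0.81036391 -0.58072846]
wrist 355.27888965165334 [0.6251711  0.07452444 0.37300105] [-0.00101367 -0.29099661 -0.95672355]
{'time': 0.1, 'qpos': array([-0.0226064 ,  0.33278323, -0.06470396,  1.46086061,  0.02159633,
        1.34989557, -0.08852485]), 'qvel': array([-1.01806123e-04, -2.99029480e-03, -7.42782695e-07, -7.53681286e-04,
       -2.56278626e-05,  4.55766544e-04, -4.61359453e-04]), 'joint_torque': array([ 9.25707973e-04, -6.26745987e+01,  4.87730233e-02, -3.92438293e+01,
        1.62844139e-02,  6.89412060e-03, -5.92459219e-05]), 'position': array([6.24664131e-01, 4.52615211e-06, 2.30609824e-01]), 'orientation': array([-4.23584825e-04,  7.07105307e-01,  7.07107978e-01, -4.60573974e-04]), 'wrist_force': array([-0.33249274,  0.84284766, -0.05543227]), 'moment': array([ 0.04493494, -0.02311536, -0.01550525]), 'grasp_force': 0.0, 'grip_width': 0.08526046238555765}
```

View pics/scene0.png

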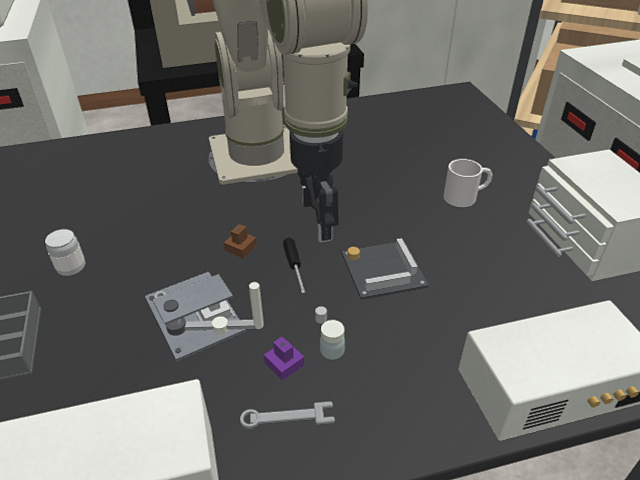

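View pics/side0.png

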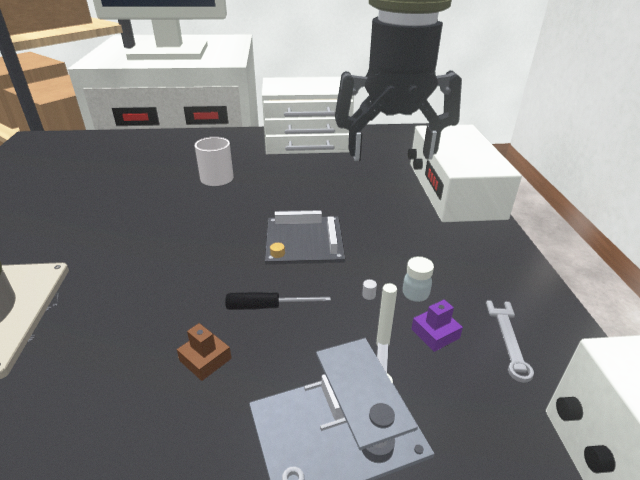

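Scene: the stand is at about (200,315) with its handle post top at (256,286). The plate is at (385,268), with fences on its +x (lower) and +y (right) sides. Side: handle top at (389,288), plate at (305,240), ring at (292,475). I'll enlarge the stand and the plate.

Run:
```python
from h import *
a=cv2.imread('pics/scene0.png');b=cv2.imread('pics/side0.png')
r=lambda i,x,y,w,h:cv2.resize(i[y:y+h,x:x+w],(400,300),interpolation=cv2.INTER_CUBIC)
o=np.vstack([np.hstack([r(a,140,265,133,100),r(a,330,225,107,80)]),np.hstack([r(b,240,325,200,150),r(b,250,195,107,80)])])
cv2.imwrite('pics/c1.png',o)
```

```text
(no output)
```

View pics/c1.png

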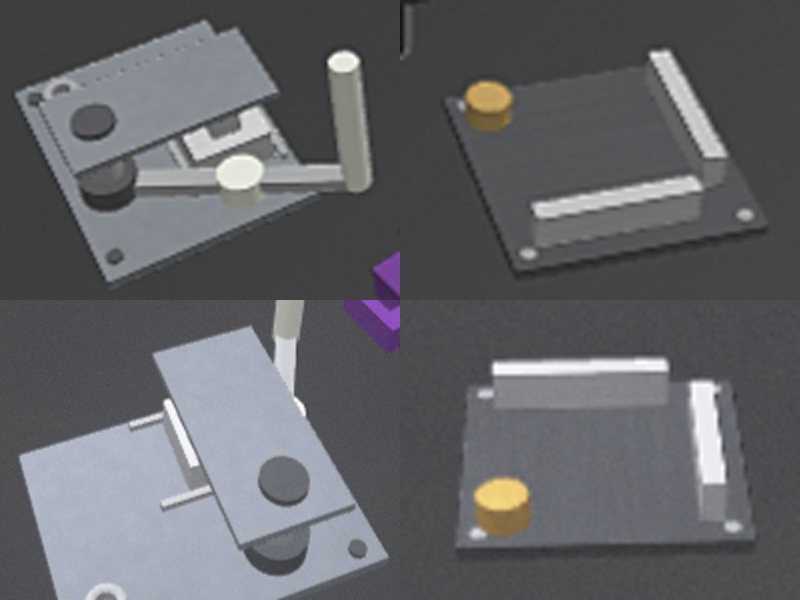

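The crops show the hood roof corners, base plate corners, handle top and plate corners clearly. I'll cast those onto their known heights.

```bash
cat > fit.py <<'E'
from h import *
def rigid(A,B):
    A=np.array(A);B=np.array(B);a=A.mean(0);b=B.mean(0);H=(A-a).T@(B-b)
    th=np.arctan2(H[0,1]-H[1,0],H[0,0]+H[1,1]);c,s=np.cos(th),np.sin(th);Rm=np.array([[c,-s],[s,c]])
    t=b-Rm@a; return th,t,np.linalg.norm(A@Rm.T+t-B,axis=1)
E
python3 - <<'E'
from fit import *
C={n:cam(n) for n in['scene','side']}
sc=lambda p:np.array(p)*133/400+[140,265]; sp=lambda p:np.array(p)*107/400+[330,225]
ds=lambda p:np.array(p)/2+[240,325]; dp=lambda p:np.array(p)*107/400+[250,195]
g=lambda p,z,n:ray(p,z,*C[n])[0,:2]
# stand; hood corners: scene: (40,102)=front pivot? 
for n,f,hood,base in [('scene',sc,{(-35,-93):(40,102),(-35,35):(238,30),(30,35):(278,92),(30,-93):(77,172)},{(-120,-95):(17,93),(60,-95):(112,282),(60,40):(318,195)}),
 ('side',ds,{(-35,35):(153,54),(30,35):(252,27),(30,-93):(355,205),(-35,-93):(240,245)},{(-120,40):(20,157),(60,-95):(388,257)})]:
    A=[];B=[]
    for k,v in hood.items():A.append(k);B.append(g(f(v),.073,n))
    for k,v in base.items():A.append(k);B.append(g(f(v),.008,n))
    th,t,e=rigid(np.array(A)/1000,B);print(n,'stand',np.degrees(th),t,e.round(4))
    c,s=np.cos(th),np.sin(th);print('handle pred',np.array([[c,-s],[s,c]])@[.072,.062]+t)
print('handle',g(sc((344,63)),.12,'scene'),g((389,288),.12,'side'))
for n,f,d in [('scene',sp,{(-70,-70):(47,100),(70,-70):(118,268),(70,70):(365,226)}),('side',dp,{(-70,70):(70,85),(-70,-70):(60,247),(70,-70):(353,238)})]:
    A=np.array(list(d))/1000;B=[g(f(v),.008,n) for v in d.values()]
    th,t,e=rigid(A,B);c,s=np.cos(th),np.sin(th);M=np.array([[c,-s],[s,c]])
    print(n,'plate',np.degrees(th),t,e.round(4),'corner',M@[.045,.045]+t)
E
```

```text
scene stand 14.792466400917595 [ 0.5619465  -0.18851871] [0.0008 0.0026 0.002  0.0022 0.0012 0.0023 0.0014]
handle pred [ 0.61573045 -0.11019064]
side stand 15.404578244443387 [ 0.55820471 -0.18941823] [0.0007 0.0009 0.0011 0.0009 0.0016 0.0015]
handle pred [ 0.61114879 -0.11052005]
handle [ 0.61561993 -0.11127769] [ 0.6099196  -0.11085691]
scene plate -2.144114552414758 [0.52197432 0.16518667] [0.0028 0.0029 0.0032] corner [0.5686264  0.20847157]
side plate -1.5390603273817607 [0.5186586 0.1667852] [0.001  0.0014 0.0023] corner [0.564851   0.21056034]
```

Request:
drive_tool(increments=[[[-0.1,-0.89,-0.4,0,0,-0.45,0],[-0.1,-0.89,-0.4,0,0,-0.45,0],[-0.1,-0.89,-0.4,0,0,-0.45,0],[-0.1,-0.89,-0.4,0,0,-0.45,0],[-0.1,-0.89,-0.4,0,0,-0.45,0]]], newtons=30)

```text
time: 0.57
position: [0.6116, -0.1145, 0.18]
orientation: [-0.0, 0.787, 0.617, -0.0]
wrist_force: [-0.2, -1.3, -0.5]
grip_width: 0.0853
grasp_force: 0.0
```

Request:
drive_tool(increments=[[[0,0,0,0,0,0,0],[0,0,0,0,0,0,0],[0,0,0,0,0,0,0],[0,0,0,0,0,0,0],[0,0,0,0,0,0,0]]])

```text
time: 0.98
position: [0.6129, -0.1103, 0.1816]
orientation: [0.0, 0.785, 0.62, 0.0]
wrist_force: [-0.0, 0.9, -0.3]
grip_width: 0.085
grasp_force: 0.0
```

Run:
```python
from h import *
s,im=snap('wrist','w1.png');print(s['position'],s['orientation'],s['wrist_force'])
K,R,t=cam('wrist',s);print('pred handle top px',proj([[.613,-.111,.12],[.62,-.111,.12],[.613,-.105,.12]],K,R,t))
```

```text
[ 0.61290323 -0.11034219  0.18163692] [9.94295044e-05 7.84911711e-01 6.19607467e-01 4.29139318e-04] [-0.04612866  0.91433272 -0.26281653]
pred handle top px [[315.84094048 258.6812055 ]
 [327.0069227  256.1707797 ]
 [313.54079747 249.63349481]]
```

View pics/w1.png

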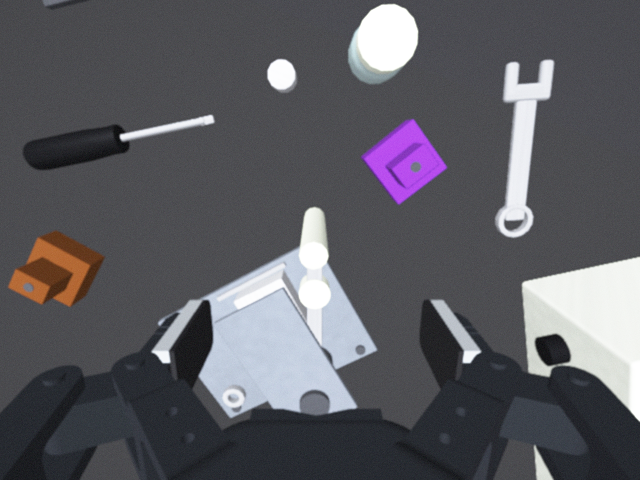

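The wrist view shows the post top at (314,254), within a few mm of the predicted spot. I'll descend and grip it.

Request:
drive_tool(increments=[[[0,0.02,-0.76,0,0,0,0],[0,0.02,-0.76,0,0,0,0],[0,0.02,-0.76,0,0,0,0],[0,0.0,-0.76,0,0,0,0],[0,0,-0.76,0,0,0,0]]], newtons=30)

```text
time: 1.45
position: [0.6128, -0.109, 0.0858]
orientation: [0.0, 0.785, 0.62, 0.0]
wrist_force: [0.5, 0.0, -0.2]
grip_width: 0.0855
grasp_force: 0.0
```

Request:
drive_tool(increments=[[[0,0,0,0,0,0,0.3],[0,0,0,0,0,0,0.5],[0,0,0,0,0,0,0.7],[0,0,0,0,0,0,0.8],[0,0,0,0,0,0,1]]])

```text
time: 1.87
position: [0.6134, -0.1098, 0.0878]
orientation: [0.001, 0.785, 0.619, 0.001]
wrist_force: [0.2, -0.2, 0.2]
grip_width: 0.0254
grasp_force: 0.0
```

Request:
drive_tool(increments=[[[0,0,0,0,0,0,1],[0,0,0,0,0,0,1],[0,0,0,0,0,0,1],[0,0,0,0,0,0,1],[0,0,0,0,0,0,1]]])

```text
time: 2.28
position: [0.6122, -0.1095, 0.0876]
orientation: [-0.0, 0.785, 0.619, -0.0]
wrist_force: [-6.2, 1.6, 8.4]
grip_width: 0.0171
grasp_force: 29.1
```

Run:
```python
import numpy as np
for k in range(27):
    a=np.radians(166.9+1.146+2.292*k); print(k,round(.24*np.cos(a),3),round(.24*np.sin(a),3))
```

```text
0 -0.235 0.05
1 -0.237 0.04
2 -0.238 0.031
3 -0.239 0.021
4 -0.24 0.012
5 -0.24 0.002
6 -0.24 -0.008
7 -0.239 -0.017
8 -0.239 -0.027
9 -0.237 -0.036
10 -0.236 -0.046
11 -0.234 -0.055
12 -0.231 -0.064
13 -0.228 -0.074
14 -0.225 -0.083
15 -0.222 -0.092
16 -0.218 -0.1
17 -0.214 -0.109
18 -0.209 -0.117
19 -0.204 -0.126
20 -0.199 -0.134
21 -0.194 -0.142
22 -0.188 -0.149
23 -0.182 -0.157
24 -0.175 -0.164
25 -0.169 -0.171
26 -0.162 -0.177
```

Request:
drive_tool(increments=[[[-0.235,0.05,0,0,0,0.38,1],[-0.237,0.04,0,0,0,0.38,1],[-0.238,0.03,0,0,0,0.38,1],[-0.239,0.02,0,0,0,0.38,1],[-0.24,0.01,0,0,0,0.38,1]]], newtons=30)

```text
time: 2.7
position: [0.5842, -0.1055, 0.0877]
orientation: [0.001, 0.719, 0.695, 0.002]
wrist_force: [5.8, 0.2, 0.4]
grip_width: 0.0166
grasp_force: 29.5
```

Request:
drive_tool(increments=[[[-0.24,0,0,0,0,0.38,1],[-0.24,-0.01,0,0,0,0.38,1],[-0.24,-0.015,0,0,0,0.38,1],[-0.24,-0.025,0,0,0,0.38,1],[-0.237,-0.035,0,0,0,0.38,1]]])

```text
time: 3.12
position: [0.5544, -0.107, 0.0877]
orientation: [0.001, 0.646, 0.763, 0.002]
wrist_force: [5.2, 2.6, 1.6]
grip_width: 0.0171
grasp_force: 29.6
```

Request:
drive_tool(increments=[[[-0.236,-0.045,0,0,0,0.38,1],[-0.234,-0.055,0,0,0,0.38,1],[-0.231,-0.065,0,0,0,0.38,1],[-0.228,-0.075,0,0,0,0.38,1],[-0.225,-0.083,0,0,0,0.38,1]]])

```text
time: 3.53
position: [0.5256, -0.1144, 0.0877]
orientation: [0.001, 0.567, 0.824, 0.002]
wrist_force: [4.6, 6.4, 0.8]
grip_width: 0.0173
grasp_force: 29.7
```

Request:
drive_tool(increments=[[[-0.22,-0.09,0,0,0,0.38,1],[-0.218,-0.1,0,0,0,0.38,1],[-0.214,-0.11,0,0,0,0.38,1],[-0.21,-0.117,0,0,0,0.38,1],[-0.204,-0.126,0,0,0,0.38,1]]])

```text
time: 3.95
position: [0.4989, -0.1273, 0.0876]
orientation: [0.001, 0.482, 0.876, 0.002]
wrist_force: [3.8, 9.1, 2.6]
grip_width: 0.0167
grasp_force: 29.9
```

Request:
drive_tool(increments=[[[-0.199,-0.134,0,0,0,0.38,1],[-0.194,-0.142,0,0,0,0.38,1],[-0.188,-0.15,0,0,0,0.38,1],[-0.182,-0.157,0,0,0,0.38,1],[-0.175,-0.164,0,0,0,0.38,1]]])

```text
time: 4.37
position: [0.4752, -0.1452, 0.0876]
orientation: [0.0, 0.393, 0.92, 0.002]
wrist_force: [0.4, 14.1, 6.9]
grip_width: 0.017
grasp_force: 30.2
```

Request:
drive_tool(increments=[[[-0.09,-0.09,0,0,0,0.19,1],[0,0,0,0,0,0,1],[0,0,0,0,0,0,1],[0,0,0,0,0,0,1],[0,0,0,0,0,0,1]]])

```text
time: 4.78
position: [0.4727, -0.1475, 0.0876]
orientation: [0.0, 0.384, 0.923, 0.002]
wrist_force: [-2.2, 12.4, 8.4]
grip_width: 0.0172
grasp_force: 30.4
```

Request:
drive_tool(increments=[[[-0.115,-0.05,0,0,0,0.1,1],[-0.08,-0.05,0,0,0,0,1],[0,0,0,0,0,0,1],[0,0,0,0,0,0,1],[0,0,0,0,0,0,1]]])

```text
time: 5.2
position: [0.4717, -0.1485, 0.0877]
orientation: [0.003, 0.379, 0.926, 0.003]
wrist_force: [19.6, 16.3, -9.7]
grip_width: 0.0172
grasp_force: 30.0
```

Run:
```python
from h import *
s,im=snap('side','s2.png');cv2.imwrite('pics/s2c.png',cv2.resize(cv2.imread('pics/s2.png')[280:480,200:467],(800,600)))
```

```text
(no output)
```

View pics/s2c.png

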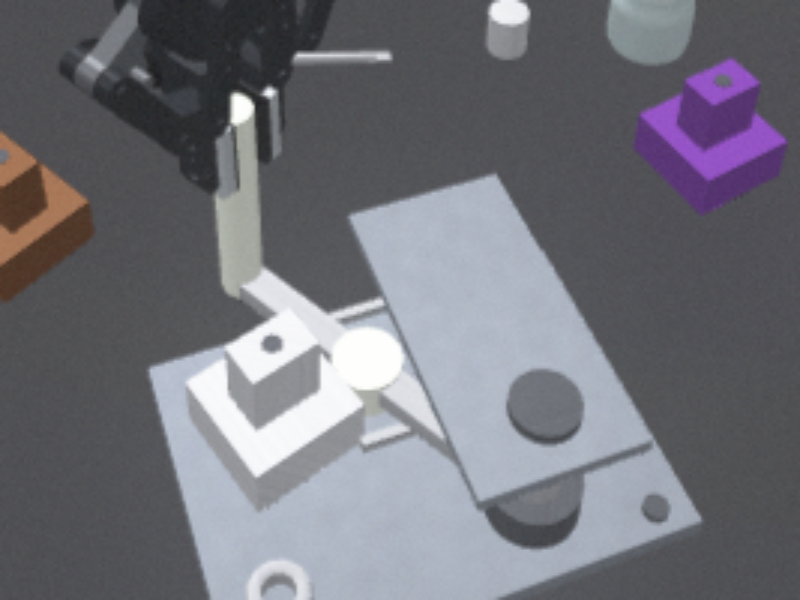

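Carrier is fully out (stem top near crop (272,345)), the lever is on its stop, and the reaction of about 25 N confirms it. Next I'll ease the lever back slowly.

Run:
```python
import numpy as np
for c in range(8):
    a=np.radians(134.5-90-1.44*5*(c+.5)); print(c,round(.151*np.cos(a),3),round(.151*np.sin(a),3))
```

```text
0 0.114 0.099
1 0.126 0.084
2 0.135 0.067
3 0.143 0.05
4 0.148 0.032
5 0.15 0.013
6 0.151 -0.006
7 0.149 -0.025
```

Request:
drive_tool(increments=[[[0.114,0.099,0,0,0,-0.24,1],[0.114,0.099,0,0,0,-0.24,1],[0.114,0.099,0,0,0,-0.24,1],[0.114,0.099,0,0,0,-0.24,1],[0.114,0.099,0,0,0,-0.24,1]]])

```text
time: 5.67
position: [0.4832, -0.1382, 0.0877]
orientation: [0.001, 0.437, 0.899, 0.002]
wrist_force: [5.0, 8.4, 1.3]
grip_width: 0.017
grasp_force: 30.4
```

Request:
drive_tool(increments=[[[0.126,0.084,0,0,0,-0.24,1],[0.126,0.084,0,0,0,-0.24,1],[0.126,0.084,0,0,0,-0.24,1],[0.126,0.084,0,0,0,-0.24,1],[0.126,0.084,0,0,0,-0.24,1]]])

```text
time: 6.08
position: [0.4987, -0.1274, 0.0877]
orientation: [0.001, 0.493, 0.87, 0.002]
wrist_force: [3.2, 9.1, 3.5]
grip_width: 0.0169
grasp_force: 30.5
```

Request:
drive_tool(increments=[[[0.135,0.067,0,0,0,-0.24,1],[0.135,0.067,0,0,0,-0.24,1],[0.135,0.067,0,0,0,-0.24,1],[0.135,0.067,0,0,0,-0.24,1],[0.135,0.067,0,0,0,-0.24,1]]])

```text
time: 6.5
position: [0.5155, -0.1185, 0.0877]
orientation: [0.001, 0.546, 0.838, 0.002]
wrist_force: [1.8, 10.8, 3.3]
grip_width: 0.017
grasp_force: 30.6
```

Request:
drive_tool(increments=[[[0.143,0.05,0,0,0,-0.24,1],[0.143,0.05,0,0,0,-0.24,1],[0.143,0.05,0,0,0,-0.24,1],[0.143,0.05,0,0,0,-0.24,1],[0.143,0.05,0,0,0,-0.24,1]]])

```text
time: 6.92
position: [0.5334, -0.1118, 0.0877]
orientation: [0.0, 0.598, 0.802, 0.002]
wrist_force: [2.6, 11.7, 3.2]
grip_width: 0.0168
grasp_force: 30.6
```

Request:
drive_tool(increments=[[[0.148,0.032,0,0,0,-0.24,1],[0.148,0.032,0,0,0,-0.24,1],[0.148,0.032,0,0,0,-0.24,1],[0.148,0.032,0,0,0,-0.24,1],[0.148,0.032,0,0,0,-0.24,1]]])

```text
time: 7.33
position: [0.552, -0.1075, 0.0877]
orientation: [0.0, 0.647, 0.763, 0.003]
wrist_force: [2.5, 12.1, 3.2]
grip_width: 0.0172
grasp_force: 30.5
```

Request:
drive_tool(increments=[[[0.15,0.013,0,0,0,-0.24,1],[0.15,0.013,0,0,0,-0.24,1],[0.15,0.013,0,0,0,-0.24,1],[0.15,0.013,0,0,0,-0.24,1],[0.15,0.013,0,0,0,-0.24,1]]])

```text
time: 7.75
position: [0.5708, -0.1055, 0.0877]
orientation: [-0.0, 0.693, 0.721, 0.003]
wrist_force: [3.1, 12.6, 3.0]
grip_width: 0.017
grasp_force: 30.5
```

Request:
drive_tool(increments=[[[0.151,-0.006,0,0,0,-0.24,1],[0.151,-0.006,0,0,0,-0.24,1],[0.151,-0.006,0,0,0,-0.24,1],[0.151,-0.006,0,0,0,-0.24,1],[0.151,-0.006,0,0,0,-0.24,1]]])

```text
time: 8.17
position: [0.5899, -0.1059, 0.0877]
orientation: [-0.0, 0.737, 0.676, 0.003]
wrist_force: [3.5, 12.0, 3.1]
grip_width: 0.0167
grasp_force: 30.4
```

Request:
drive_tool(increments=[[[0.149,-0.01,0,0,0,-0.24,1],[0.149,-0.015,0,0,0,-0.24,1],[0.149,-0.02,0,0,0,-0.24,1],[0.149,-0.025,0,0,0,-0.24,1],[0.149,-0.03,0,0,0,-0.24,1]]])

```text
time: 8.58
position: [0.6086, -0.1087, 0.0878]
orientation: [-0.0, 0.778, 0.628, 0.003]
wrist_force: [4.0, 11.7, 2.5]
grip_width: 0.0174
grasp_force: 30.4
```

Request:
drive_tool(increments=[[[0.07,-0.015,0,0,0,0,1],[0.04,-0.01,0,0,0,0,1],[0.02,0,0,0,0,0,1],[0,0,0,0,0,0,1],[0,0,0,0,0,0,1]]])

```text
time: 9.0
position: [0.6115, -0.1094, 0.0877]
orientation: [-0.001, 0.778, 0.628, 0.003]
wrist_force: [3.5, 11.6, 3.1]
grip_width: 0.0167
grasp_force: 30.5
```

Request:
drive_tool(increments=[[[0.04,-0.01,0,0,0,0,1],[0.03,-0.01,0,0,0,0,1],[0,0,0,0,0,0,1],[0,0,0,0,0,0,1],[0,0,0,0,0,0,1]]])

```text
time: 9.42
position: [0.612, -0.1095, 0.0877]
orientation: [-0.002, 0.778, 0.628, 0.002]
wrist_force: [-4.0, 14.4, 7.0]
grip_width: 0.0172
grasp_force: 31.0
```

Request:
drive_tool(increments=[[[0,0,0,0,0,0,0.7],[0,0,0,0,0,0,0.6],[0,0,0,0,0,0,0.4],[0,0,0,0,0,0,0.2],[0,0,0,0,0,0,0]]])

```text
time: 9.83
position: [0.6113, -0.115, 0.0864]
orientation: [0.0, 0.779, 0.627, -0.0]
wrist_force: [0.1, 0.8, -0.3]
grip_width: 0.0693
grasp_force: 0.0
```

Request:
drive_tool(increments=[[[0,0,0.5,0,0,0,0],[0,0,0.8,0,0,0,0],[0,0,1,0,0,0,0],[0,0,1,0,0,0,0],[0,0,1,0,0,0,0]]])

```text
time: 10.25
position: [0.6112, -0.1146, 0.1961]
orientation: [0.0, 0.779, 0.627, 0.0]
wrist_force: [0.7, -0.3, -0.1]
grip_width: 0.085
grasp_force: 0.0
```

Run:
```python
from h import *
P=np.array([(272,345),(225,345),(290,312),(320,345),(258,382)])/3+[200,280]
r=ray(P,.062,*cam('side'))[:,:2];print(r.round(4))
for i,j in((1,2),(2,3),(3,4),(4,1)):
    d=r[j]-r[i];print(np.linalg.norm(d).round(4),np.degrees(np.arctan2(d[1],d[0])).round(1))
```

```text
[[ 0.4835 -0.2145]
 [ 0.4663 -0.2131]
 [ 0.4907 -0.2004]
 [ 0.5012 -0.2159]
 [ 0.4781 -0.2297]]
0.0276 27.4
0.0186 -55.8
0.0269 -149.2
0.0203 125.6
```

Request:
drive_tool(increments=[[[-0.51,-0.39,-0.1,0,0,-0.78,0],[-0.51,-0.39,-0.1,0,0,-0.78,0],[-0.51,-0.39,-0.1,0,0,-0.78,0],[-0.51,-0.39,-0.1,0,0,-0.78,0],[-0.51,-0.39,-0.1,0,0,-0.78,0]]])

```text
time: 10.67
position: [0.547, -0.1638, 0.1823]
orientation: [0.0, 0.891, 0.454, 0.0]
wrist_force: [-0.8, -0.5, -0.9]
grip_width: 0.0852
grasp_force: 0.0
```

Request:
drive_tool(increments=[[[-0.51,-0.39,-0.1,0,0,-0.78,0],[-0.51,-0.39,-0.1,0,0,-0.78,0],[-0.51,-0.39,-0.1,0,0,-0.78,0],[-0.51,-0.39,-0.1,0,0,-0.78,0],[-0.51,-0.39,-0.1,0,0,-0.78,0]]])

```text
time: 11.08
position: [0.4833, -0.2125, 0.1698]
orientation: [0.0, 0.965, 0.264, 0.0]
wrist_force: [0.1, -0.2, 0.2]
grip_width: 0.085
grasp_force: 0.0
```

Request:
drive_tool(increments=[[[0,0,0,0,0,0,0],[0,0,0,0,0,0,0],[0,0,0,0,0,0,0],[0,0,0,0,0,0,0],[0,0,0,0,0,0,0]]])

```text
time: 11.5
position: [0.4845, -0.2113, 0.1691]
orientation: [0.0, 0.964, 0.267, 0.0]
wrist_force: [-0.3, -0.1, 0.5]
grip_width: 0.0854
grasp_force: 0.0
```

Run:
```python
from h import *
s,im=snap('wrist','w2.png');print(s['position'],s['orientation'])
import json;json.dump([list(s['position']),list(s['orientation'])],open('w2.json','w'))
```

```text
[ 0.48445375 -0.21133799  0.16908422] [7.95267165e-05 9.63735847e-01 2.66857948e-01 2.16055375e-04]
```

View pics/w2.png

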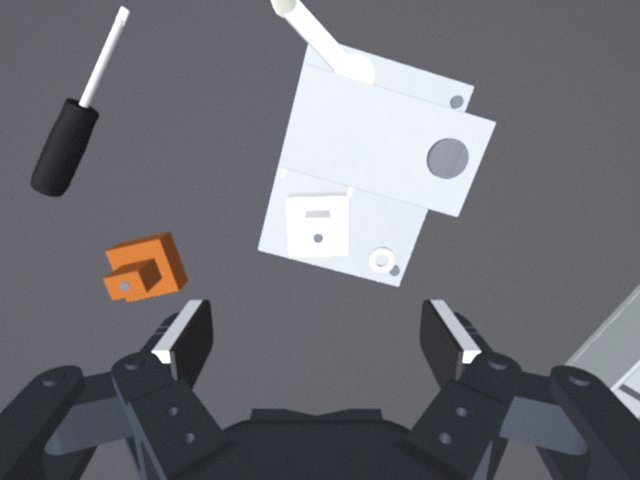

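The wrist view shows the carrier with its hole at (318,238) and foot corners near (287,195), (349,193), (349,257), (288,258), almost square to the tool.

Run:
```python
from h import *
import json
p,o=json.load(open('w2.json'));C=cam('wrist',dict(position=p,orientation=o))
print(ray([318,238],.062,*C))
r=ray([(287,195),(349,193),(349,257),(288,258)],.032,*C)[:,:2];print(r,r.mean(0))
for i,j in((0,1),(3,2),(1,2),(0,3)):
    d=r[j]-r[i];print(np.linalg.norm(d).round(4),np.degrees(np.arctan2(d[1],d[0])).round(1))
v=o;print('tool y',np.degrees(np.arctan2(2*v[2]**2-1,2*v[1]*v[2])))
```

```text
[[ 0.4842151  -0.21313855  0.062     ]]
[[ 0.49439051 -0.17851729]
 [ 0.5210204  -0.21982937]
 [ 0.47560148 -0.24875723]
 [ 0.44861462 -0.2054717 ]] [ 0.48490675 -0.2131439 ]
0.0492 -57.2
0.051 -58.1
0.0538 -147.5
0.0531 -149.5
tool y -59.045237425562284
```

Request:
drive_tool(increments=[[[0,-0.035,-0.9,0,0,0.1,0],[0,-0.035,-0.9,0,0,0.05,0],[0,0,-0.9,0,0,0,0],[0,0,-0.8,0,0,0,0],[0,0,-0.7,0,0,0,0]]], newtons=60)

```text
time: 11.97
position: [0.4837, -0.2132, 0.0624]
orientation: [-0.0, 0.962, 0.274, -0.0]
wrist_force: [0.4, -0.3, -0.7]
grip_width: 0.0855
grasp_force: 0.0
```

Request:
drive_tool(increments=[[[0,0,-0.5,0,0,0,0],[0,0,-0.3,0,0,0,0],[0,0,-0.16,0,0,0,0.2],[0,0,0,0,0,0,0.4],[0,0,0,0,0,0,0.6]]])

```text
time: 12.38
position: [0.4842, -0.2138, 0.0404]
orientation: [0.0, 0.962, 0.274, 0.0]
wrist_force: [1.2, -0.1, -0.2]
grip_width: 0.0515
grasp_force: 0.0
```

Request:
drive_tool(increments=[[[0,0,0,0,0,0,0.7],[0,0,0,0,0,0,0.8],[0,0,0,0,0,0,0.9],[0,0,0,0,0,0,1],[0,0,0,0,0,0,1]]])

```text
time: 12.8
position: [0.4843, -0.2136, 0.0407]
orientation: [0.0, 0.962, 0.274, 0.001]
wrist_force: [-2.1, 1.5, 5.7]
grip_width: 0.0186
grasp_force: 59.1
```

Request:
drive_tool(increments=[[[0,0,0,0,0,0,1],[0,0,0,0,0,0,1],[0,0,0,0,0,0,1],[0,0,0,0,0,0,1],[0,0,0,0,0,0,1]]])

```text
time: 13.22
position: [0.4843, -0.2136, 0.0407]
orientation: [0.0, 0.962, 0.274, 0.001]
wrist_force: [-1.4, 2.1, 7.1]
grip_width: 0.0184
grasp_force: 59.1
```

Request:
drive_tool(increments=[[[0,0,0.3,0,0,0,1],[0,0,0.7,0,0,0,1],[0,0,1,0,0,0,1],[0,0,1,0,0,0,1],[0,0,1,0,0,0,1]]])

```text
time: 13.63
position: [0.4834, -0.2137, 0.1412]
orientation: [-0.0, 0.962, 0.273, -0.0]
wrist_force: [0.3, -0.5, -2.7]
grip_width: 0.019
grasp_force: 58.9
```

Request:
drive_tool(increments=[[[0.05,0.4,0,0,0,-0.15,1],[0.08,0.7,0,0,0,-0.25,1],[0.09,0.8,0,0,0,-0.3,1],[0.09,0.8,0,0,0,-0.3,1],[0.09,0.8,0,0,0,-0.3,1]]])

```text
time: 14.05
position: [0.4936, -0.1254, 0.1403]
orientation: [0.0, 0.978, 0.206, 0.0]
wrist_force: [0.5, -0.1, -1.6]
grip_width: 0.0188
grasp_force: 59.1
```

Request:
drive_tool(increments=[[[0.09,0.8,0,0,0,-0.3,1],[0.09,0.8,0,0,0,-0.3,1],[0.09,0.8,0,0,0,-0.3,1],[0.09,0.8,0,0,0,-0.3,1],[0.09,0.8,0,0,0,-0.3,1]]])

```text
time: 14.47
position: [0.5049, -0.0253, 0.1402]
orientation: [0.0, 0.992, 0.129, 0.0]
wrist_force: [0.4, -0.4, -2.3]
grip_width: 0.0191
grasp_force: 59.1
```

Request:
drive_tool(increments=[[[0.09,0.8,0,0,0,-0.3,1],[0.09,0.8,0,0,0,-0.3,1],[0.09,0.8,0,0,0,-0.3,1],[0.09,0.8,0,0,0,-0.3,1],[0.09,0.8,0,0,0,-0.3,1]]])

```text
time: 14.88
position: [0.5162, 0.0746, 0.1402]
orientation: [0.0, 0.999, 0.051, 0.0]
wrist_force: [-0.4, -0.6, -2.6]
grip_width: 0.0187
grasp_force: 59.1
```

Request:
drive_tool(increments=[[[0.09,0.8,0,0,0,-0.3,1],[0.09,0.8,0,0,0,-0.3,1],[0.09,0.8,0,0,0,-0.3,1],[0.09,0.8,0,0,0,-0.3,1],[0,0.4,0,0,0,-0.1,1]]])

```text
time: 15.3
position: [0.5251, 0.1665, 0.1402]
orientation: [-0.0, 1.0, -0.016, 0.0]
wrist_force: [0.4, 0.2, -1.6]
grip_width: 0.0186
grasp_force: 59.0
```

Request:
drive_tool(increments=[[[0,0,0,0,0,0,1],[0,0,0,0,0,0,1],[0,0,0,0,0,0,1],[0,0,0,0,0,0,1],[0,0,0,0,0,0,1]]])

```text
time: 15.72
position: [0.5254, 0.1626, 0.1399]
orientation: [0.0, 1.0, -0.017, 0.0]
wrist_force: [0.2, -0.1, -1.9]
grip_width: 0.0188
grasp_force: 59.0
```

Run:
```python
from h import *
s,im=snap('wrist','w3.png');print(s['position'],s['orientation'],s['wrist_force'],s['grip_width'])
import json;json.dump([list(s['position']),list(s['orientation'])],open('w3.json','w'))
```

```text
[0.52540751 0.16264675 0.13992369] [ 2.17670291e-04  9.99856900e-01 -1.69154153e-02  2.87244493e-05] [ 0.17573453 -0.13261821 -1.9240793 ] 0.018807977371881474
```

View pics/w3.png

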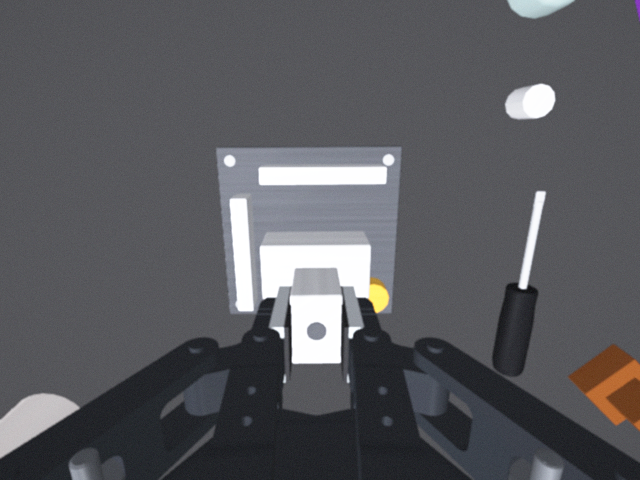

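The wrist view shows plate corners near (217,148), (401,147), (393,312) and (230,314). The carrier is held squarely, its foot front edge near row 233.

Run:
```python
from fit import *
import json
p,o=json.load(open('w3.json'));C=cam('wrist',dict(position=p,orientation=o))
g=ray([(217,148),(401,147),(393,312),(230,314)],.008,*C)[:,:2];print(g)
th,t,e=rigid(np.array([(70,70),(70,-70),(-70,-70),(-70,70)])/1000,g);c,s=np.cos(th),np.sin(th);M=np.array([[c,-s],[s,c]])
print(np.degrees(th),t,e,'corner',M@[.045,.045]+t,'seat',M@[.02,.02]+t)
im=np.load('pics/w3.npy').astype(int)
# sub-pixel: plate top edge row, fence edges, carrier foot front edge
m=im.mean(2)
def edge(cols,r0,r1,sg):
    P=[]
    for x in cols:
        d=sg*np.diff(m[r0:r1,x]);P.append((x,r0+d.argmax()+.5))
    return np.array(P)
for nm,cols,r0,r1,sg,z in[('plate+x',range(240,380,6),140,158,1,.008),('fenceTopOuter',range(265,382,6),158,176,1,.03),('fenceInner bottom',range(265,382,6),176,195,-1,.008),('foot front low/high',range(272,364,6),222,245,1,.1313-.0)]:
    P=edge(cols,r0,r1,sg);X=ray(P,z,*C)[:,:2];k=np.polyfit(X[:,1],X[:,0],1);print(nm,np.median(P[:,1]),'x at mean y',X.mean(0),'yaw',-np.degrees(np.arctan(k[0])))
    
v=o;print('tool y',np.degrees(np.arctan2(2*v[2]**2-1,2*v[1]*v[2])))
```

```text
[[0.58954032 0.23497573]
 [0.58558289 0.09720782]
 [0.44770987 0.09918541]
 [0.45056877 0.23975019]]
-1.4000149236175492 [0.51835046 0.16777979] [0.00118348 0.00152406 0.00109815 0.00056239] corner [0.56443649 0.21166689] seat [0.53883314 0.18728517]
plate+x 146.5 x at mean y [0.5879843  0.16605669] yaw -1.5284963977429422
fenceTopOuter 166.5 x at mean y [0.5753622  0.15703886] yaw -1.9477337929223468
fenceInner bottom 184.5 x at mean y [0.55965888 0.15714005] yaw -1.5822775974057144
foot front low/high 231.5 x at mean y [0.55465212 0.16147434] yaw -10.67400379297254
tool y -91.93845621666021
```

Request:
drive_tool(increments=[[[0,0.15,-0.8,0,0,0.05,1],[0,0.15,-0.9,0,0,0,1],[0,0,-0.9,0,0,0,1],[0,0,-0.7,0,0,0,1],[0,0,-0.4,0,0,0,1]]])

```text
time: 16.18
position: [0.5243, 0.1705, 0.0453]
orientation: [0.001, 1.0, -0.014, -0.001]
wrist_force: [-0.1, -0.2, -2.1]
grip_width: 0.019
grasp_force: 59.0
```

Request:
drive_tool(increments=[[[0,0,-0.15,0,0,0,1],[0,0,-0.08,0,0,0,1],[0,0,0,0,0,0,1],[0,0,0,0,0,0,1],[0,0,0,0,0,0,1]]])

```text
time: 16.6
position: [0.526, 0.1715, 0.0427]
orientation: [-0.0, 1.0, -0.014, 0.001]
wrist_force: [0.0, 0.6, -2.5]
grip_width: 0.0186
grasp_force: 59.0
```

Request:
drive_tool(increments=[[[0,0,-0.04,0,0,0,1],[0,0,0,0,0,0,1],[0,0,-0.04,0,0,0,1],[0,0,0,0,0,0,1],[0,0,0,0,0,0,1]]])

```text
time: 17.02
position: [0.5257, 0.1716, 0.0407]
orientation: [-0.0, 1.0, -0.014, 0.001]
wrist_force: [-3.1, -0.8, 7.2]
grip_width: 0.0188
grasp_force: 60.1
```

Request:
drive_tool(increments=[[[0,0,-0.02,0,0,0,1],[0,0,0,0,0,0,1],[0,0,0,0,0,0,1],[0,0,0,0,0,0,1],[0,0,0,0,0,0,1]]])

```text
time: 17.43
position: [0.5259, 0.1717, 0.0406]
orientation: [-0.0, 1.0, -0.014, 0.001]
wrist_force: [-4.4, -1.5, 11.2]
grip_width: 0.0186
grasp_force: 60.8
```

Request:
drive_tool(increments=[[[0.1,0.1,0.02,0,0,0,1],[0.1,0.1,0,0,0,0,1],[0.1,0.1,0,0,0,0,1],[0.05,0.05,0,0,0,0,1],[0,0,0,0,0,0,1]]])

```text
time: 17.85
position: [0.5351, 0.1801, 0.0407]
orientation: [0.0, 1.0, -0.014, 0.001]
wrist_force: [-0.9, -1.5, 7.8]
grip_width: 0.0191
grasp_force: 60.2
```

Request:
drive_tool(increments=[[[0.04,0,0,0,0,0,1],[0.04,0,0,0,0,0,1],[0.04,0,0,0,0,0,1],[0,0,0,0,0,0,1],[0,0,0,0,0,0,1]]])

```text
time: 18.27
position: [0.5376, 0.1805, 0.0407]
orientation: [-0.0, 1.0, -0.014, 0.001]
wrist_force: [-2.8, 0.2, 7.2]
grip_width: 0.0188
grasp_force: 60.3
```

Request:
drive_tool(increments=[[[0.04,0,0,0,0,0,1],[0.04,0,0,0,0,0,1],[0,0,0,0,0,0,1],[0,0,0,0,0,0,1],[0,0,0,0,0,0,1]]])

```text
time: 18.68
position: [0.5385, 0.1807, 0.0406]
orientation: [-0.0, 1.0, -0.013, -0.0]
wrist_force: [-8.6, -0.3, 12.6]
grip_width: 0.0186
grasp_force: 60.9
```

Request:
drive_tool(increments=[[[0,0.05,0,0,0,0,1],[0,0.05,0,0,0,0,1],[0,0.05,0,0,0,0,1],[0,0,0,0,0,0,1],[0,0,0,0,0,0,1]]])

```text
time: 19.1
position: [0.5386, 0.1818, 0.0406]
orientation: [0.001, 1.0, -0.014, -0.001]
wrist_force: [-9.8, -8.4, 15.9]
grip_width: 0.0188
grasp_force: 61.4
```

Request:
drive_tool(increments=[[[-0.04,0,0.04,0,0,0,1],[0,0.04,0,0,0,0,1],[0,0.04,0,0,0,0,1],[0,0,0,0,0,0,1],[0,0,0,0,0,0,1]]])

```text
time: 19.52
position: [0.5383, 0.1863, 0.0407]
orientation: [-0.0, 1.0, -0.013, 0.0]
wrist_force: [-0.8, 0.9, 2.6]
grip_width: 0.0188
grasp_force: 59.5
```

Run:
```python
from h import *
s,a=snap('scene','f1.png');_,b=snap('wrist','w4.png');_,c=snap('side','f2.png');print(s['position'],s['wrist_force'],s['moment'])
o=np.hstack([cv2.resize(x[y:y+h,q:q+w],(400,400),interpolation=cv2.INTER_CUBIC) for x,q,y,w,h in((a,335,215,100,100),(c,255,185,100,100))])
cv2.imwrite('pics/f.png',o[:,:,::-1])
```

```text
[0.53828627 0.18626847 0.04072389] [-0.83719341  0.93040359  2.58527837] [-0.17407665  0.00133483 -0.02115948]
```

View pics/f.png

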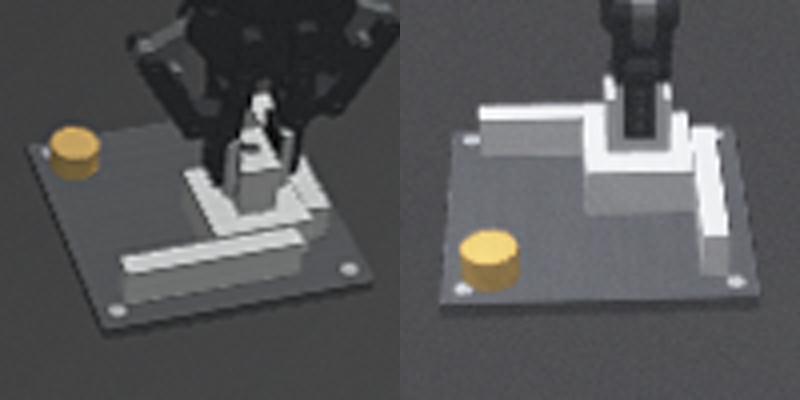

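View pics/w4.png

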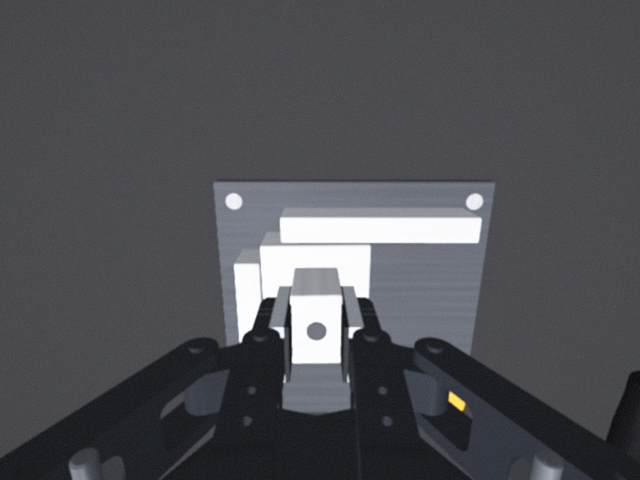

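The carrier is now next to both fences: foot corner by the right fence in the scene crop, and flush columns near 262 in the wrist view. I'll push gently into both.

Request:
drive_tool(increments=[[[0,0.03,0,0,0,0,1],[0,0.03,0,0,0,0,1],[0,0,0,0,0,0,1],[0,0,0,0,0,0,1],[0,0,0,0,0,0,1]]])

```text
time: 20.08
position: [0.5382, 0.1871, 0.0407]
orientation: [0.0, 1.0, -0.014, 0.0]
wrist_force: [1.2, -1.7, 3.4]
grip_width: 0.0188
grasp_force: 59.7
```

Request:
drive_tool(increments=[[[0.02,0.03,0,0,0,0,1],[0.02,0,0,0,0,0,1],[0,0,0,0,0,0,1],[0,0,0,0,0,0,1],[0,0,0,0,0,0,1]]])

```text
time: 20.5
position: [0.5384, 0.1873, 0.0406]
orientation: [0.001, 1.0, -0.014, -0.001]
wrist_force: [-4.5, -4.7, 8.7]
grip_width: 0.0184
grasp_force: 60.3
```

Request:
drive_tool(increments=[[[0.02,0.02,0.02,0,0,0,1],[0.01,0.03,0,0,0,0,1],[0,0,0,0,0,0,1],[0,0,0,0,0,0,1],[0,0,0,0,0,0,1]]])

```text
time: 20.92
position: [0.5386, 0.1874, 0.0406]
orientation: [0.001, 1.0, -0.014, -0.002]
wrist_force: [-5.5, -7.6, 7.9]
grip_width: 0.0188
grasp_force: 60.3
```

Request:
drive_tool(increments=[[[0.01,0.03,0,0,0,0,1],[0,0,0,0,0,0,1],[0,0,0,0,0,0,1],[0,0,0,0,0,0,1],[0,0,0,0,0,0,1]]])

```text
time: 21.33
position: [0.5386, 0.1874, 0.0406]
orientation: [0.002, 1.0, -0.014, -0.002]
wrist_force: [-7.9, -9.4, 10.1]
grip_width: 0.0187
grasp_force: 60.6
```

Request:
drive_tool(increments=[[[0.01,0.01,0,0.02,-0.02,0,1],[0.01,0.01,0,0.02,-0.02,0,1],[0.01,0,0,0.02,-0.02,0,1],[0,0,0,0,0,0,1],[0,0,0,0,0,0,1]]])

```text
time: 21.75
position: [0.5387, 0.1874, 0.0406]
orientation: [-0.001, 1.0, -0.014, 0.001]
wrist_force: [-10.3, -11.3, 14.1]
grip_width: 0.0186
grasp_force: 61.1
```

Request:
drive_tool(increments=[[[0,0,0,0,0,0,1],[0,0,0,0,0,0,1],[0,0,0,0,0,0,1],[0,0,0,0,0,0,1],[0,0,0,0,0,0,1]]])

```text
time: 22.17
position: [0.5387, 0.1874, 0.0406]
orientation: [-0.001, 1.0, -0.014, 0.0]
wrist_force: [-11.0, -11.1, 13.2]
grip_width: 0.019
grasp_force: 61.1
```

Run:
```python
from h import *
s=arm.sense();print(s['orientation'],s['wrist_force'],s['moment'])
```

```text
[-7.90841027e-04  9.99895236e-01 -1.44463057e-02  4.43477734e-04] [-11.00086218 -11.1307489   13.22623028] [-3.15622273  2.36923239 -0.09717922]
```

Request:
drive_tool(increments=[[[0.01,0.01,0.02,0,0,0,1],[0,0,0,0,0,0,1],[0,0,0,0,0,0,1],[0,0,0,0,0,0,1],[0,0,0,0,0,0,1]]])

```text
time: 22.58
position: [0.5387, 0.1874, 0.0406]
orientation: [-0.001, 1.0, -0.015, 0.0]
wrist_force: [-9.9, -12.3, 9.5]
grip_width: 0.0185
grasp_force: 60.7
```

Request:
drive_tool(increments=[[[0,0,0,0,0,0,1],[0,0,0,0,0,0,1],[0,0,0,0,0,0,1],[0,0,0,0,0,0,1],[0,0,0,0,0,0,1]]])

```text
time: 23.0
position: [0.5387, 0.1874, 0.0406]
orientation: [-0.001, 1.0, -0.014, 0.0]
wrist_force: [-9.1, -12.0, 9.9]
grip_width: 0.019
grasp_force: 60.7
```

Run:
```python
from h import *
s,a=snap('scene','g1.png');_,b=snap('wrist','g2.png');_,c=snap('side','g3.png');print(s['wrist_force'])
r=lambda x,q,y,w,h:cv2.resize(x[y:y+h,q:q+w],(400,300),interpolation=cv2.INTER_CUBIC)
o=np.vstack([np.hstack([r(a,335,225,107,80),r(c,255,190,107,80)]),np.hstack([r(b,200,160,300,225),r(a,140,225,213,160)])])
cv2.imwrite('pics/g.png',o[:,:,::-1])
```

```text
[ -9.07127854 -12.0470504    9.9251009 ]
```

View pics/g.png

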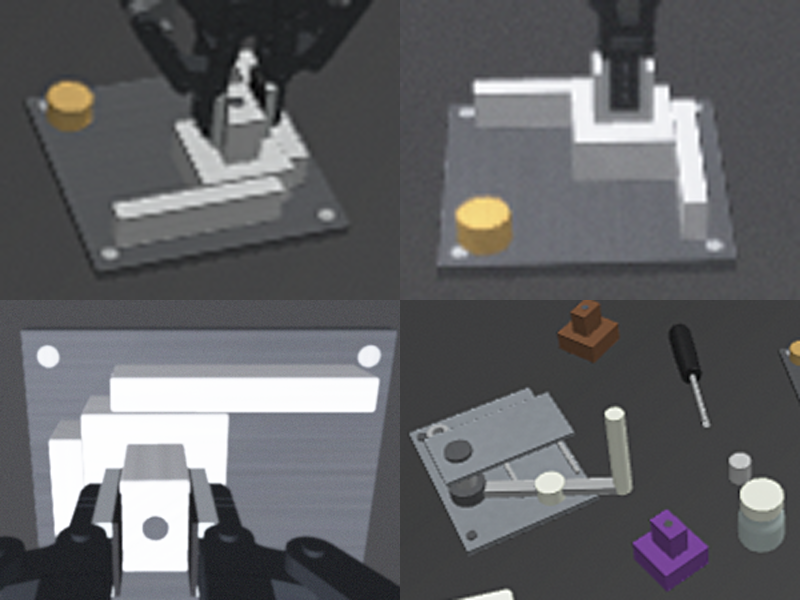

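The carrier sits flush against both fences, the lever is back at rest and the bystanders are where they were. I'll add a slight x trim, then hand in.

Request:
drive_tool(increments=[[[0.015,0,0,0,0,0,1],[0,0,0,0,0,0,1],[0,0,0,0,0,0,1],[0,0,0,0,0,0,1],[0,0,0,0,0,0,1]]])

```text
time: 23.57
position: [0.5388, 0.1874, 0.0406]
orientation: [-0.001, 1.0, -0.015, -0.0]
wrist_force: [-11.4, -11.9, 11.2]
grip_width: 0.0188
grasp_force: 60.9
```

```bash
python3 -c "
from rig import arm
print(arm.sense()['wrist_force']); print(arm.job_done())"
```

```text
[-11.38499146 -11.92958225  11.23917914]
the job is handed in; nothing more can be done
None
```

The job is handed in at 23.6 s: I pulled the lever to its stop and eased it back to rest without a snap, and the carrier is seated in the corner, still held with a push of about 11–12 N on each fence.

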